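# Unpack the kick pedal and hold its beater on the practice pad

### The arm

A 7-joint arm with a two-finger parallel gripper is mounted at the origin on the work surface. World frame = base frame: x ahead of the robot, y to its left, z up, the work surface at z = 0. Lengths are in m, angles in degrees, forces in N, time in s.
With the tool pointing down it reaches from about 0.425 to 0.875 m from the base axis. Payload 4.7 kg.
Tool frame: the origin (TCP) lies at the very end of the fingers, on their centre line; the grasp point (between the pads) lies env.tcp_to_grasp behind it (env.tcp_to_grasp is the distance from the TCP to the grasp point, in m); z points along the fingers, x is the direction in which the jaws open and shut, and the axes are right-handed (so a half turn about z gives the same grasp; the last joint's range is limited). The gripper opens to 87 mm and grips with 3 to 60 N. Pads are 19 mm wide; open, the fingers measure 117 mm over their backs; the gripper's body (75 mm by 190 mm) begins 51 mm behind the grasp point.
Start: joints at [0.808, 18.392, -4.016, 83.108, 1.295, 78.541, -3.26], TCP at [0.65, -0, 0.223] pointing down, gripper open.
Joint ranges: [-163.93, 163.93], [-17.29, 119.83], [-79.2, 71.16], [3.27, 140.29], [-89.18, 269.18], [5.43, 117.66], [-154.24, 154.24]. Speed limits (degrees/s): [147.25, 147.25, 180, 180, 180, 180, 180].

### API

Orientations are given as [roll, pitch, yaw] about the fixed x, y, z axes, in that order (R = Rz(yaw) Ry(pitch) Rx(roll)).
In Python, from cell import env gives the robot as it stands. The module is installed in compiled form; this text tells all that it offers.
- The arm moves only by the tool send_rows, never from a script. Its argument "steps" is a list of rows, each a list of 3 entries, a list of its own where there are three numbers: the shift along the tool's x, y, z in m, then the turn, a rotation vector about the tool's x, y, z in rad, then the finger opening in m, from 0 to 0.087. A call has exactly 5 rows; each row is the pose to reach, as a shift and turn from the pose commanded when the call began, along the tool's axes at that moment; what a row does not reach only later rows make up. A row lasts 1/12 s, in which the tool goes at most 41.7 mm and 7.16 degrees, less where a joint would pass 70% of its speed; a pose out of reach is approached as far as the arm can. A call with a gripper value outside its range is refused whole. The fingers move at their own pace and stop on an object; "grip_force" is the grip in N (left out, the last holds). Time passes only in rows, so rows that repeat a pose let the fingers close, or fill a call up. It gives the time, the measured TCP pose, the force and the opening at its end, in the units of the state.
- env.get_obs(): the state, without advancing time (a new reading comes with each control period).
- env.read_camera(name): name is "scene" or "side" or "wrist"; returns a dict with "pixels" (400x640x3 uint8, red, green, blue), "fx", "fy", "cx", "cy" (pixels), "position" and "rotation" of the camera in the world. Camera axes: x right, y up, looking along -z (the intrinsics and any distortion apply to the point x, -y, -z); pixel columns grow to the right and rows downward; lengths in m; the calibration is good to about 2 mm. A picture is of the moment at which its call begins. There is no depth.
- env.sign_off(): hands the job in, once; it reports no verdict.
The state is a dict: "time_s": time; "qpos": joint angles; "joint_velocities": joint speeds; "effort": joint torques, N m; "tool_pos": TCP position; "tool_rot": TCP orientation; "force": force on the tool from outside, world axes, zero at the start; "wrist_torque": the same for the moment, N m; "grip_width": finger opening in m.
Only numpy, scipy, OpenCV 4.12 (cv2) and the standard library are available. Lean on these libraries where they do the work, as an engineer would, in place of code of your own. Each camera call takes 0.05 s, during which the arm holds its last target.

### The job

The kick-drum pedal on the packing bench still has its cardboard transit bar under the footboard: draw the bar out sideways and leave it lying on the bench, let go and well clear of the pedal. Then press the footboard down, without forcing it, until the beater is pushed against the practice pad, and finish while still holding it there. Leave the other things where they are.

Things in the scene. Friction and masses are not known exactly. Their poses are not given: they have to be found in the camera images.
- pedal: Kick pedal with its practice-pad stand, one unit fixed to the bench. Origin on the bench under the heel hinge (pivot 35 mm up); x runs forward from heel to pad, y to the pedal's left, z up. Base plate 110 mm wide, 8 mm thick, x -15 to 400 mm; heel block 30 mm high, x -81 to -5 mm. Pad stand: uprights at x 427, y +-85 mm, 352 mm high; its back legs end at x 490, y +-128 mm.
- axle (a point): Middle of the beater's axle, in the pedal's frame at x 315, z 140 mm. It runs across between two posts, 160 mm high, outer faces at y +-70 mm; the return spring stands outside the right post (to y -97 mm). The beater's rod rises from its middle.
- footboard: Aluminium, 90 mm wide, 8 mm thick, from the heel hinge to x 330 mm, where a low toe stop stands. Origin on the hinge axis, x along the board, z square to it; top face at z 4 mm (ribs 5). Slopes up to the toe 0.20 rad when released, 0.10 with the beater on the pad. Sprung: at x 150 mm it takes 6 N to start, 11 N to reach the pad, more nearer the heel; then it stops hard. It rises if let go.
- press_spot (a point): Point on the top of the footboard, on its middle line, 150 mm from the heel hinge, a good place to press; moves with the board. Released 70 mm above the bench; with the beater on the pad 15 mm lower. The released beater leans back towards it from in front, so come down leaning back to the heel, or keep the gripper's body narrow fore and aft. A steady push of about 15 N holds it firmly there.
- beater (a joint): Turn of the beater about its axle, rad: 0 released (leaning back to the heel, 0.42 rad from upright), 0.64 when it touches the practice pad. A drive link joins it to the footboard; it turns about 6.4 times as far as the board.
- beater_head (a point): Centre of the beater's grey felt ball, 54 mm in diameter, on a thin steel rod 165 mm from the axle. Released it hangs over the footboard, in the pedal's frame at x 248, z 291 mm (rear edge x 221 mm). It swings forward, away from the heel, as the board goes down.
- practice_pad: Round black rubber pad, 150 mm in diameter, 22 mm thick, on a wooden disc, upright on the stand. Origin at the centre of its front face, which looks back to the heel: x 377, z 301 mm in the pedal's frame.
- packing_bar: Rigid bar of brown board, 40 mm wide (x), 220 long (y), 50 high (z), 0.1 kg, loose. Origin at the centre of its underside. Lies crosswise on the base plate (8 mm up) under the footboard, about 200 mm from the hinge, 5 mm of air above; stops the board half-way. 115 to 145 mm of it stick out at the pedal's left (+y): grip it there across its width and draw it out to the left.
- bar_center (a point): Middle of the packing bar, 25 mm above its underside.
- tambourine: Wooden tambourine hoop with brass jingles, 220 mm over the jingles, 42 mm high, lying to the right of the pedal. Origin at the centre of its underside. Leave alone.
- tape_roll: Roll of brown parcel tape, 96 mm in diameter, 48 mm high, lying flat to the right of the pedal's front. Origin at the centre of its underside. Leave alone.
- small_carton: Closed carton, 100 x 140 x 60 mm high, to the left of the pedal's front. Origin at the centre of its underside. Leave alone.

How it is judged:
By the outcome, as a careful person would: the job done as asked, in the order asked, and still so for the second after the job is handed in, while the arm keeps its last pose, push and grip.
It also fails if it takes over 67 s, if anything falls off the work surface, if the arm or the gripper's body presses on something with over 40 N, if the wrist force passes 120 N, or if a joint passes its speed limit or range.

## Working session

There is one attempt and no reset: what is moved stays moved. The work goes in short steps, Python scripts to look and compute and a tool call to move; the robot and the scene stay as the last step left them, time stands still between calls to the robot, and variables do not carry over. Pictures are saved under pics/ and viewed, and the job is handed in when it is done.

Besides the shell and the picture viewer there is one more tool, called after ">>>" as a command line: name --argument value ..., lists and objects as JSON in quotes. send_rows: Moves the arm, as the interface text tells. Its arguments: {"type":"object","properties":{"steps":{"type":"array"},"grip_force":{"type":"number"}},"required":["steps"]}

```bash
mkdir -p pics; python3 - <<'E'
from cell import env
import cv2
print(env.get_obs(), env.tcp_to_grasp)
for n in ["scene","side","wrist"]:
    c=env.read_camera(n); cv2.imwrite(f"pics/{n}0.png",c["pixels"][:,:,::-1])
    print(n,{k:c[k] for k in c if k!="pixels"})
E
```

```text
{'time_s': 0.0, 'qpos': array([ 0.80831051, 18.43940877, -4.01533289, 83.17417292,  1.29686577,
       78.54070136, -3.25987376]), 'joint_velocities': array([-0.00540403, -0.03470124, -0.06165109,  0.06290211, -0.01191535,
       -0.09760087,  0.06411372]), 'effort': array([-2.58547143e-04, -4.91284704e+01, -4.03903294e-01, -3.12526345e+01,
       -6.40594075e-02,  4.37659642e-02,  1.61017233e-04]), 'tool_pos': array([ 6.49452501e-01, -6.98518838e-05,  2.21463928e-01]), 'tool_rot': array([1.79992397e+02, 1.08937724e-01, 1.72597326e-03]), 'force': array([0.00256038, 0.37557742, 0.2776253 ]), 'wrist_torque': array([ 0.02167413, -0.00923676,  0.03073882]), 'grip_width': 0.08709169570665505} 0.0187
scene {'fx': 465.1684566228337, 'fy': 465.1684566228337, 'cx': 317.50574658535174, 'cy': 202.1720878946873, 'position': array([1.00796481, 0.62479402, 1.09321128]), 'rotation': array([ 4.18927074e+01, -7.78525753e-02,  1.46269345e+02])}
side {'fx': 397.01836708533176, 'fy': 397.01836708533176, 'cx': 316.50938165206543, 'cy': 206.14814319739943, 'position': array([-0.00176201,  0.75142462,  1.01518823]), 'rotation': array([  49.34766583,   -1.21377317, -143.17137993])}
wrist {'fx': 277.14878465208864, 'fy': 277.14878465208864, 'cx': 314.8049765432597, 'cy': 205.42232617622912, 'position': array([0.64870051, 0.070321  , 0.38387643]), 'rotation': array([-14.84909644,   0.1263755 ,  -0.05082595])}
```

View pics/scene0.png

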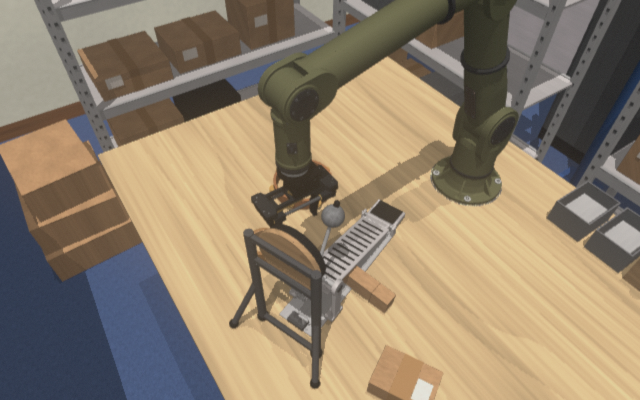

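View pics/side0.png

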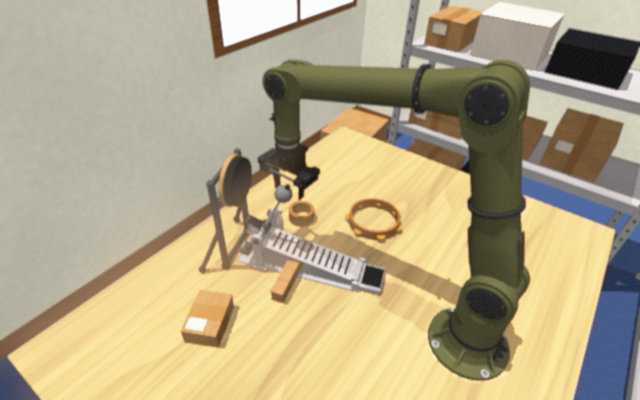

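View pics/wrist0.png

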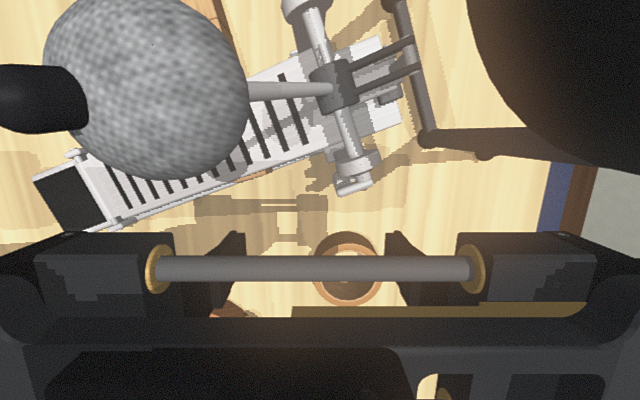

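The views show the pedal running diagonally, with its heel toward the robot. The bar sticks out on its left, at scene (372,288) and side (287,280). The beater ball is at scene (333,215) and side (283,194). I'll zoom in to measure.

```bash
cat > h.py <<'E'
import numpy as np, cv2
from scipy.spatial.transform import Rotation as R
def cam(c):
    return dict(K=(c["fx"],c["fy"],c["cx"],c["cy"]),p=np.array(c["position"]),R=R.from_euler('xyz',c["rotation"],degrees=True).as_matrix())
def ray(c,u,v):
    k=cam(c); d=k["R"]@np.array([(u-k["K"][2])/k["K"][0],-(v-k["K"][3])/k["K"][1],-1.]); return k["p"],d/np.linalg.norm(d)
def plane(c,u,v,z):
    p,d=ray(c,u,v); return p+d*(z-p[2])/d[2]
def proj(c,X):
    k=cam(c); q=k["R"].T@(np.array(X)-k["p"]); return np.array([k["K"][2]+k["K"][0]*q[0]/-q[2],k["K"][3]+k["K"][1]*q[1]/q[2]])
def tri(c1,uv1,c2,uv2):
    p1,d1=ray(c1,*uv1);p2,d2=ray(c2,*uv2)
    A=np.stack([d1,-d2],1); s=np.linalg.lstsq(A,p2-p1,rcond=None)[0]
    a=p1+d1*s[0];b=p2+d2*s[1]; return (a+b)/2,np.linalg.norm(a-b)
E
python3 - <<'E'
from cell import env
import cv2,pickle
C={n:env.read_camera(n) for n in ["scene","side"]}
pickle.dump(C,open("c0.pkl","wb"))
a=C["scene"]["pixels"][190:340,230:430,::-1]
cv2.imwrite("pics/sz.png",cv2.resize(a,None,fx=4,fy=4,interpolation=cv2.INTER_CUBIC))
a=C["side"]["pixels"][170:320,200:400,::-1]
cv2.imwrite("pics/dz.png",cv2.resize(a,None,fx=4,fy=4,interpolation=cv2.INTER_CUBIC))
E
```

```text
(no output)
```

View pics/sz.png

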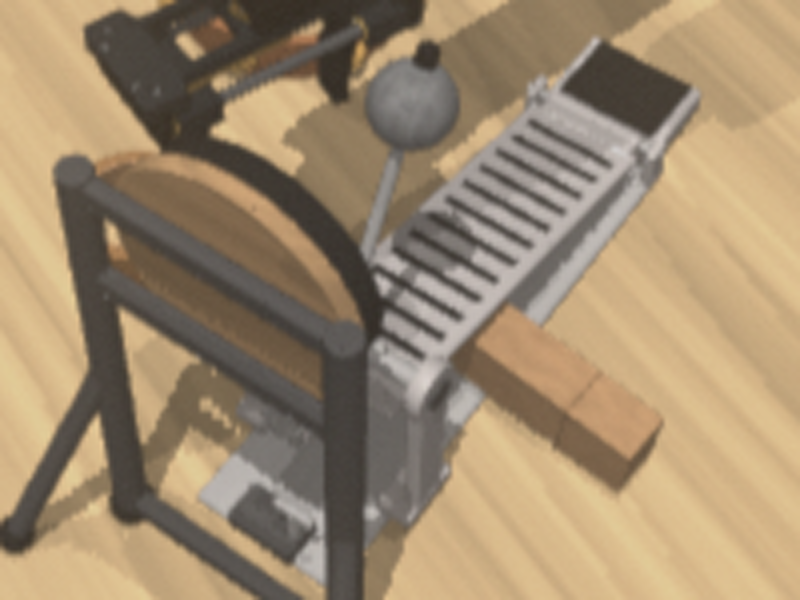

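View pics/dz.png

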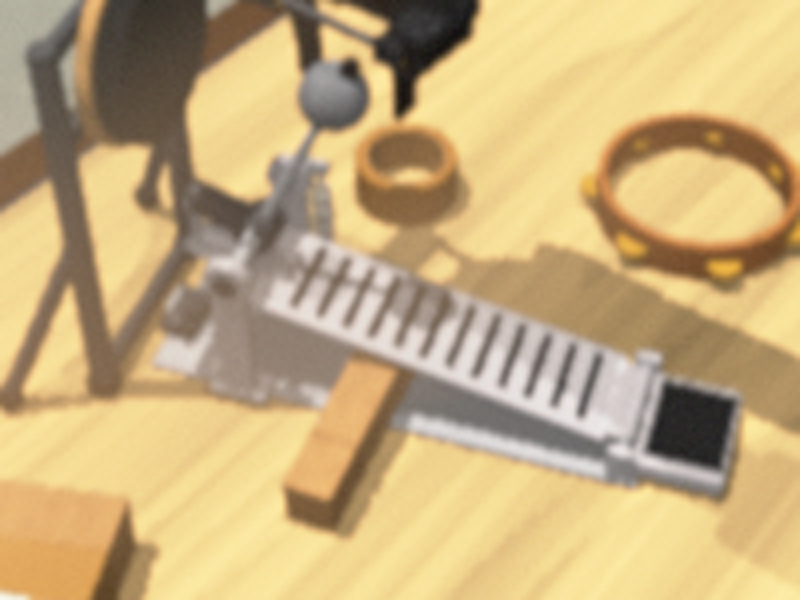

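Pixels read from the crops: bar outer top corners at scene (395,295.5) and (387,305), and side (271.5,291.5) and (282.5,295). The ball is at scene (333,215.8) and side (283.5,193.7).

```bash
python3 - <<'E'
from h import *
import pickle
C=pickle.load(open("c0.pkl","rb")); S,D=C["scene"],C["side"]
np.set_printoptions(precision=4,suppress=True)
s=lambda u,v:(230+u/4,190+v/4)
d=lambda u,v:(200+u/4,170+v/4)
print("ball",tri(S,s(412,103),D,d(334,95)))
print("upL top",[plane(S,*s(76,168),.352),plane(S,*s(345,335),.352)])
print("upL side",plane(D,*d(42,50),.352))
for n,p in dict(far=(662,420),near=(628,460),infar=(515,305),innear=(480,347)).items(): print("bar S",n,plane(S,*s(*p),.058))
for n,p in dict(a=(287,487),b=(332,502),ina=(352,355),inb=(410,368)).items(): print("bar D",n,plane(D,*d(*p),.058))
for n,p in dict(a=(600,40),b=(698,92)).items(): print("heel S",plane(S,*s(*p),.03))
for n,p in dict(a=(740,385),b=(727,470)).items(): print("heel D",plane(D,*d(*p),.03))
# foot edge silhouettes
print("carton")
hsv=cv2.cvtColor(S["pixels"],cv2.COLOR_RGB2HSV); print(hsv[295,385],hsv[288,375])
E
```

```text
ball (array([0.6009, 0.0805, 0.2899]), np.float64(0.0010075767029800124))
upL top [array([0.7983, 0.063 , 0.352 ]), array([0.7403, 0.2215, 0.352 ])]
upL side [0.7369 0.2246 0.352 ]
bar S far [0.5021 0.226  0.058 ]
bar S near [0.5382 0.2361 0.058 ]
bar S infar [0.527  0.1046 0.058 ]
bar S innear [0.5659 0.1182 0.058 ]
bar D a [0.5217 0.2389 0.058 ]
bar D b [0.4868 0.2288 0.058 ]
bar D ina [0.5671 0.1102 0.058 ]
bar D inb [0.522  0.0924 0.058 ]
heel S [ 0.3117 -0.0682  0.03  ]
heel S [0.2836 0.0139 0.03  ]
heel D [ 0.3143 -0.0774  0.03  ]
heel D [0.2798 0.0043 0.03  ]
carton
[ 15 106 197] [ 15 107 167]
```

```bash
python3 - <<'E'
from h import *
import pickle
C=pickle.load(open("c0.pkl","rb")); S,D=C["scene"],C["side"]
np.set_printoptions(precision=4,suppress=True)
s=lambda u,v:(230+u/4,190+v/4)
d=lambda u,v:(200+u/4,170+v/4)
print("near",tri(S,s(628,460),D,d(287,487)))
print("far",tri(S,s(662,420),D,d(332,502)))
print("nearbot",tri(S,s(617,490),D,d(290,515)), plane(S,*s(617,490),.008),plane(D,*d(290,515),.008))
o=np.array([.368,-.0048]);a=np.radians(20.1);ex=np.array([np.cos(a),np.sin(a)]);ey=np.array([-ex[1],ex[0]])
P=lambda x,y,z:np.r_[o+x*ex+y*ey,z]
print("predict",[proj(S,P(.427,y,.352)) for y in(-.085,.085)], s(76,168),s(345,335))
print("postL",proj(D,P(.427,.085,.352)),d(42,50))
# mask of bar in both
for n,c,(u0,v0,u1,v1) in(("S",S,(345,260,400,318)),("D",D,(265,255,310,305))):
    im=c["pixels"].astype(int); print(n)
    lab=cv2.cvtColor(c["pixels"],cv2.COLOR_RGB2HSV)
    for t in (8,): 
        m=((lab[...,0]<=17)&(lab[...,1]>85)).astype(np.uint8); mm=np.zeros_like(m); mm[v0:v1,u0:u1]=m[v0:v1,u0:u1]
        cs=max(cv2.findContours(mm,0,2)[0],key=cv2.contourArea); print(cv2.contourArea(cs)); print(cv2.approxPolyDP(cs,2,True)[:,0].tolist())
# predicted bar corner for x 200,y tip Y
for xc in (.19,.2,.21):
  for Y in(.165,.18,.19): print(xc,Y,[np.round(proj(c,P(xc+dx,Y,.058)),1) for c in(S,D) for dx in(-.02,.02)])
E
```

```text
near (array([0.5308, 0.23  , 0.0415]), np.float64(0.00012042230170336625))
far (array([0.4947, 0.2202, 0.0426]), np.float64(0.00034627806651762777))
nearbot (array([0.5327, 0.2278, 0.0024]), np.float64(0.0007405843551834025)) [0.5353 0.2303 0.008 ] [0.5298 0.2303 0.008 ]
predict [array([248.8535, 231.6872]), array([316.5656, 273.7124])] (249.0, 232.0) (316.25, 273.75)
postL [210.5717 181.6136] (210.5, 182.5)
S
1286.0
[[356, 266], [345, 277], [345, 282], [352, 287], [352, 293], [356, 293], [355, 296], [358, 296], [359, 300], [360, 296], [365, 298], [383, 314], [394, 303], [395, 292], [399, 291], [388, 288], [392, 287], [387, 286], [387, 281], [392, 283], [390, 280], [386, 281], [386, 278], [382, 283], [381, 280], [385, 276], [380, 273], [382, 271], [373, 268], [373, 263], [377, 260], [372, 265], [375, 272], [373, 274], [364, 272]]
D
676.0
[[302, 263], [288, 258], [280, 272], [265, 271], [281, 273], [271, 290], [271, 297], [274, 300], [284, 301], [287, 293], [290, 293], [292, 284], [295, 283], [295, 278], [298, 278], [296, 274]]
0.19 0.165 [array([400.4, 284.2]), array([392.6, 295.2]),
[... 169 characters left out ...]
09. , 289.2]), array([401.3, 300.3]), array([288.7, 300.5]), array([275.8, 297. ])]
0.2 0.165 [array([398.5, 286.9]), array([390.6, 298. ]), array([288.4, 292.9]), array([275.7, 289.5])]
0.2 0.18 [array([403.6, 289.9]), array([395.8, 301.1]), array([286.6, 296.9]), array([273.8, 293.5])]
0.2 0.19 [array([407.1, 291.9]), array([399.3, 303.2]), array([285.5, 299.6]), array([272.6, 296.2])]
0.21 0.165 [array([396.6, 289.6]), array([388.6, 300.8]), array([285.2, 292. ]), array([272.5, 288.7])]
0.21 0.18 [array([401.7, 292.7]), array([393.8, 303.9]), array([283.4, 296. ]), array([270.6, 292.6])]
0.21 0.19 [array([405.2, 294.7]), array([397.3, 306.1]), array([282.2, 298.7]), array([269.4, 295.3])]
```

```bash
python3 - <<'E'
from h import *
import pickle
C=pickle.load(open("c0.pkl","rb")); S,D=C["scene"],C["side"]
np.set_printoptions(precision=4,suppress=True)
s=lambda u,v:(230+u/4,190+v/4)
d=lambda u,v:(200+u/4,170+v/4)
def pl(c,a,b):
    p,r=ray(c,*a);_,q=ray(c,*b);n=np.cross(r,q);n/=np.linalg.norm(n);return n,n@p
for nm,A,B in(("near",(s(480,347),s(628,460)),(d(352,355),d(287,487))),("far",(s(515,305),s(662,420)),(d(410,368),d(332,502)))):
    n1,k1=pl(S,*A);n2,k2=pl(D,*B);l=np.cross(n1,n2);l/=np.linalg.norm(l)
    if l[1]<0:l=-l
    print(nm,l,np.degrees(np.arctan2(l[1],l[0])),"tilt",np.degrees(np.arcsin(l[2])), 'sinang',np.linalg.norm(np.cross(n1,n2)))
def crop(c,u,v,w,h,f,n): cv2.imwrite(n,cv2.resize(c["pixels"][v:v+h,u:u+w,::-1],None,fx=f,fy=f,interpolation=cv2.INTER_CUBIC))
crop(S,340,255,65,65,9,"pics/b1.png");crop(D,260,250,60,60,9,"pics/b2.png")
E
```

```text
near [-0.29    0.9489 -0.1247] 106.99717236884872 tilt -7.161633914305494 sinang 0.7296774854404507
far [-0.2305  0.9715 -0.0553] 103.34710793069596 tilt -3.1699590302749785 sinang 0.7528250648000676
```

View pics/b1.png

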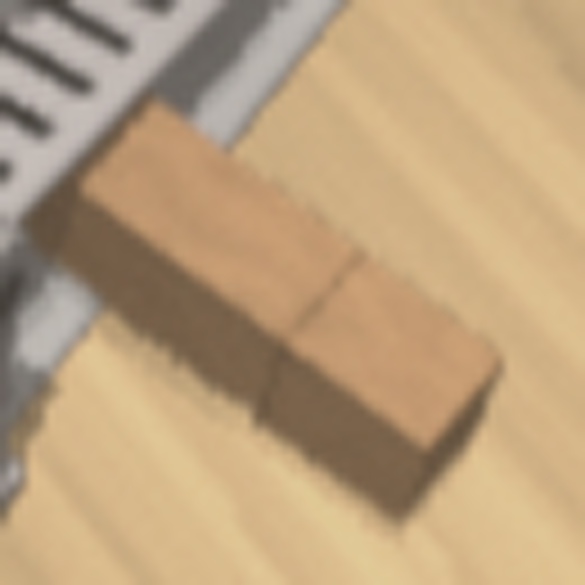

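View pics/b2.png

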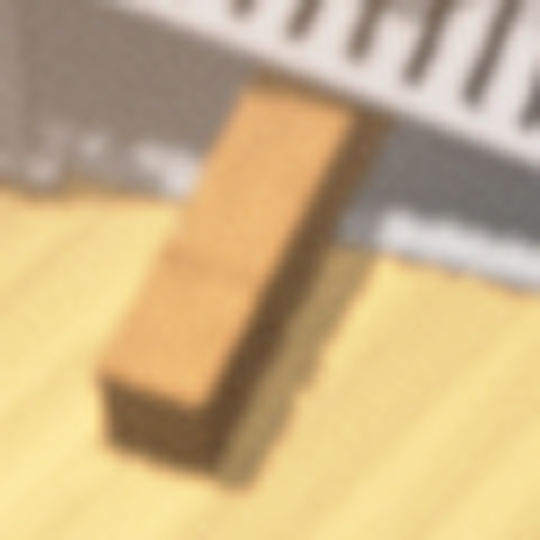

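The tape seam is visible in both views, at scene (371.7,292.8) and (380.2,283.7). Tip top corners: scene (387.8,304.8) and (395.6,295), side (271.1,291.3) and (283.5,295).

```bash
python3 - <<'E'
from h import *
import pickle
C=pickle.load(open("c0.pkl","rb")); S,D=C["scene"],C["side"]
np.set_printoptions(precision=4,suppress=True)
s=lambda u,v:(340+u/9-.45,255+v/9-.45)
d=lambda u,v:(260+u/9-.45,250+v/9-.45)
o=np.array([.368,-.0048]);a=np.radians(20.1);ex=np.array([np.cos(a),np.sin(a)]);ey=np.array([-ex[1],ex[0]])
for n,p,q in(("seam n",(285,340),(165,248)),("seam f",(362,258),(265,280)),("tip n",(430,448),(100,372)),("tip f",(500,360),(212,405)),("bot n",(400,522),(110,442)),("bot f",(490,402),(215,468))):
    X,e=tri(S,s(*p),D,d(*q)); w=X[:2]-o; print(n,X,e,"pedal",w@ex,w@ey)
E
```

```text
seam n [0.5464 0.1835 0.0531] 0.00016069604130712346 pedal 0.23222992406031912 0.11555874112449002
seam f [0.5107 0.1737 0.0528] 0.0013512700378727764 pedal 0.19538749281875195 0.11859549972341482
tip n [0.532  0.2322 0.0479] 0.0016369148851508217 pedal 0.23545430470510648 0.16616284753300203
tip f [0.4955 0.219  0.0447] 0.00046978313368504696 pedal 0.19670413019331412 0.16637848716264492
bot n [0.5341 0.2287 0.0036] 0.0006993673747979149 pedal 0.23628177522924254 0.16223000476881114
bot f [0.4933 0.2192 0.0151] 0.004173040388179216 pedal 0.1946816025445257 0.1672663622799913
```

```bash
python3 - <<'E'
from h import *
import pickle
C=pickle.load(open("c0.pkl","rb")); S,D=C["scene"],C["side"]
cv2.imwrite("pics/ca.png",cv2.resize(S["pixels"][335:400,350:460,::-1],None,fx=6,fy=6))
cv2.imwrite("pics/cb.png",cv2.resize(D["pixels"][280:350,170:250,::-1],None,fx=7,fy=7))
E
```

```text
(no output)
```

View pics/cb.png

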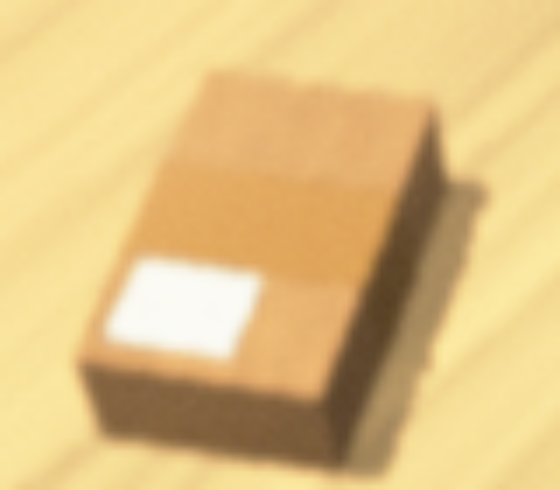

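>>> send_rows --steps '[[[0,0,-0.03],[0,0,0],0.087],[[0,0,-0.06],[0,0,0],0.087],[[0,0,-0.09],[0,0,0],0.087],[[0,0,-0.12],[0,0,0],0.087],[[0,0,-0.15],[0,0,0],0.087]]'

```text
time_s: 0.67
tool_pos: [0.6497, -0.0, 0.374]
tool_rot: [180.0, -0.0, -0.0]
force: [0.5, 1.2, -0.4]
grip_width: 0.0872
```

The carton top is clear in the side view, with corners at (199,290), (232,295), (216,337) and (181,332). Moving across to above the bar.

```bash
python3 - <<'E'
from h import *
import pickle
C=pickle.load(open("c0.pkl","rb")); D=C["side"]
for u,v in((205,72),(437,105),(322,402),(80,362)): print(plane(D,170+u/7,280+v/7,.06).round(3))
E
```

```text
[0.692 0.366 0.06 ]
[0.603 0.319 0.06 ]
[0.538 0.441 0.06 ]
[0.624 0.486 0.06 ]
```

>>> send_rows --steps '[[[-0.015,-0.022,0],[0,0,-0.06],0.087],[[-0.03,-0.045,0],[0,0,-0.12],0.087],[[-0.045,-0.07,0],[0,0,-0.18],0.087],[[-0.06,-0.095,0],[0,0,-0.24],0.087],[[-0.075,-0.12,0],[0,0,-0.314],0.087]]'

```text
time_s: 1.08
tool_pos: [0.5741, 0.121, 0.3726]
tool_rot: [180.0, -0.0, 18.2]
force: [0.7, 0.2, 0.2]
grip_width: 0.0871
```

>>> send_rows --steps '[[[-0.005,-0.02,0],[0,0,0],0.087],[[-0.012,-0.04,0.01],[0,0,0],0.087],[[-0.018,-0.06,0.04],[0,0,0],0.087],[[-0.025,-0.083,0.07],[0,0,0],0.087],[[-0.025,-0.083,0.1],[0,0,0],0.087]]'

```text
time_s: 1.5
tool_pos: [0.5225, 0.1969, 0.2723]
tool_rot: [-179.8, -0.1, 18.4]
force: [0.1, 1.1, 0.2]
grip_width: 0.087
```

```bash
python3 - <<'E'
from cell import env
import cv2,pickle
c=env.read_camera("wrist"); pickle.dump(c,open("w1.pkl","wb"))
cv2.imwrite("pics/w1.png",c["pixels"][:,:,::-1]); print(env.get_obs()["tool_pos"])
E
```

```text
[0.52081825 0.19301186 0.2649375 ]
```

View pics/w1.png

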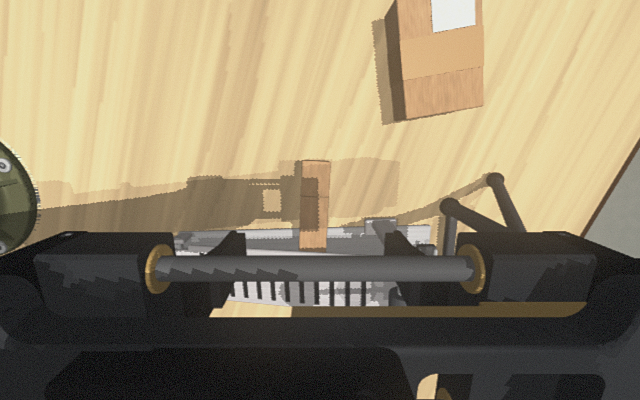

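The wrist view shows the bar centred between the jaws, columns 301–330, with its tip at row 160 and its edges parallel to the fingers' plane.

```bash
python3 - <<'E'
from h import *
import pickle
from cell import env
c=pickle.load(open("w1.pkl","rb"))
for u,v,z in((301,160,.05),(330,160,.05),(299,245,.056),(326,245,.056)): print(plane(c,u,v,z).round(4))
print(env.get_obs()["tool_pos"],c["position"])
E
```

```text
[0.493  0.2231 0.05  ]
[0.5309 0.2357 0.05  ]
[0.5278 0.105  0.056 ]
[0.5654 0.1174 0.056 ]
[0.52081825 0.19301186 0.2649375 ] [0.49923387 0.26318335 0.43476422]
```

>>> send_rows --steps '[[[-0.002,0,0.035],[0,0,0.02],0.087],[[-0.002,0,0.07],[0,0,0.02],0.087],[[-0.002,0,0.105],[0,0,0.02],0.087],[[-0.002,0,0.14],[0,0,0.02],0.087],[[-0.002,0,0.17],[0,0,0.02],0.087]]'

```text
time_s: 1.97
tool_pos: [0.5239, 0.1894, 0.1012]
tool_rot: [180.0, 0.0, 16.8]
force: [0.4, 0.9, -0.3]
grip_width: 0.0868
```

>>> send_rows --steps '[[[0,0,0.02],[0,0,0],0.087],[[0,0,0.04],[0,0,0],0.087],[[0,0,0.06],[0,0,0],0.087],[[0,0,0.075],[0,0,0],0.087],[[0,0,0.085],[0,0,0],0.087]]'

```text
time_s: 2.38
tool_pos: [0.5237, 0.1894, 0.0163]
tool_rot: [180.0, 0.1, 16.8]
force: [-0.3, 0.2, -0.8]
grip_width: 0.087
```

```bash
python3 - <<'E'
from cell import env
import cv2
o=env.get_obs();print(o["tool_pos"],o["force"])
for n in ["scene","side"]:
    c=env.read_camera(n); cv2.imwrite(f"pics/{n}1.png",cv2.resize(c["pixels"][170:330,200:420,::-1],None,fx=3,fy=3))
o=env.get_obs();print(o["tool_pos"],o["force"])
E
```

```text
[0.52373554 0.18944413 0.01634692] [-0.32449002  0.21254044 -0.77038338]
[0.52312084 0.18956296 0.01632606] [-0.66047516  0.35087241 -0.19571445]
```

View pics/scene1.png

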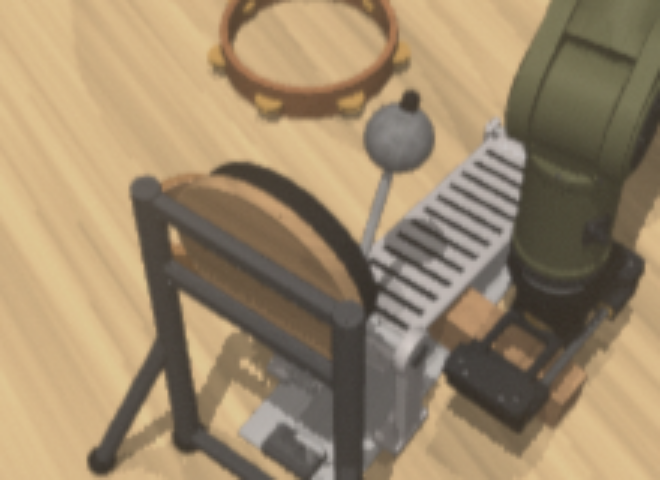

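View pics/side1.png

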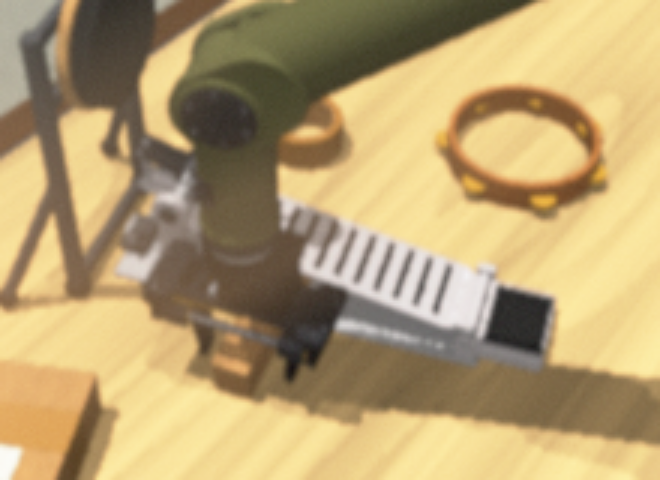

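The fingers straddle the bar (scene crop around (520,350)), clear of the pedal. Now closing with a moderate grip.

>>> send_rows --steps '[[[0,0,0],[0,0,0],0.045],[[0,0,0],[0,0,0],0.035],[[0,0,0],[0,0,0],0.03],[[0,0,0],[0,0,0],0.03],[[0,0,0],[0,0,0],0.03]]' --grip_force 12

```text
time_s: 2.9
tool_pos: [0.5242, 0.1908, 0.0184]
tool_rot: [180.0, -0.1, 16.8]
force: [-0.2, 0.1, 0.4]
grip_width: 0.0614
```

>>> send_rows --steps '[[[0,0,0],[0,0,0],0.03],[[0,0,0],[0,0,0],0.03],[[0,0,0],[0,0,0],0.03],[[0,0,0],[0,0,0],0.03],[[0,0,0],[0,0,0],0.03]]'

```text
time_s: 3.32
tool_pos: [0.5238, 0.1906, 0.0176]
tool_rot: [180.0, -0.0, 16.9]
force: [-0.1, 0.4, 0.8]
grip_width: 0.0399
```

>>> send_rows --steps '[[[0,-0.005,0],[0,0,0],0.03],[[0,-0.013,0],[0,0,0],0.03],[[0,-0.022,0],[0,0,0],0.03],[[0,-0.032,0],[0,0,0],0.03],[[0,-0.042,0],[0,0,0],0.03]]'

```text
time_s: 3.73
tool_pos: [0.5109, 0.2323, 0.0175]
tool_rot: [-180.0, 0.0, 16.9]
force: [-0.6, -0.8, -0.8]
grip_width: 0.0398
```

>>> send_rows --steps '[[[0,-0.013,0],[0,0,0],0.03],[[0,-0.027,0],[0,0,0],0.03],[[0,-0.04,0],[0,0,0],0.03],[[0,-0.053,0],[0,0,0],0.03],[[0,-0.066,0],[0,0,0],0.03]]'

```text
time_s: 4.15
tool_pos: [0.4917, 0.2954, 0.0175]
tool_rot: [-180.0, 0.0, 16.9]
force: [0.3, -0.2, -0.8]
grip_width: 0.04
```

```bash
python3 - <<'E'
from cell import env
import cv2
for n in ["scene","side"]:
    c=env.read_camera(n); cv2.imwrite(f"pics/{n}2.png",cv2.resize(c["pixels"][170:350,200:440,::-1],None,fx=3,fy=3))
o=env.get_obs();print(o["tool_pos"],o["force"],o["grip_width"])
E
```

```text
[0.49083668 0.29758738 0.01762367] [-0.55558498  0.06231178 -0.56649064] 0.039992208980556644
```

View pics/scene2.png

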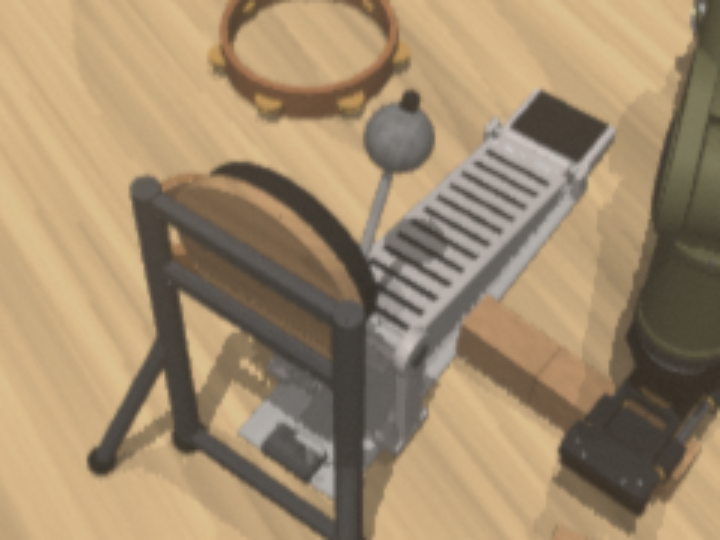

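View pics/side2.png

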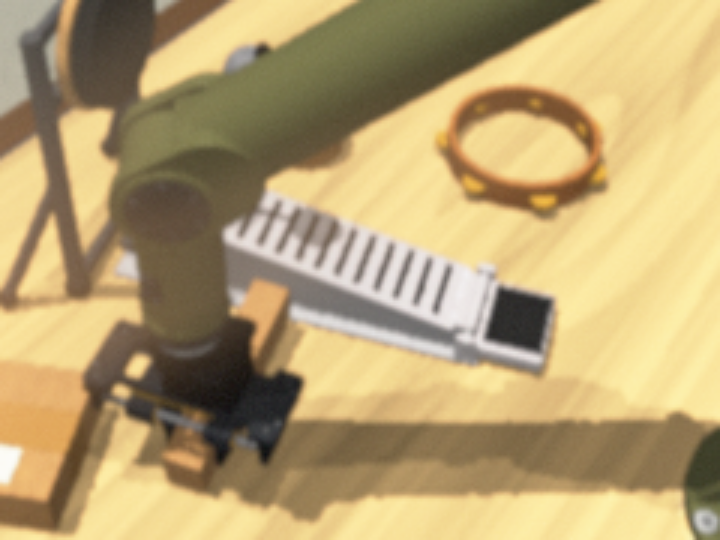

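>>> send_rows --steps '[[[0,-0.018,0],[0,0,0],0.03],[[0,-0.036,0],[0,0,0],0.03],[[-0.006,-0.054,0],[0,0,0],0.03],[[-0.013,-0.072,0],[0,0,0],0.03],[[-0.02,-0.09,0],[0,0,0],0.03]]'

```text
time_s: 4.67
tool_pos: [0.4471, 0.3742, 0.0174]
tool_rot: [180.0, 0.0, 16.8]
force: [1.4, 0.2, -1.0]
grip_width: 0.0396
```

>>> send_rows --steps '[[[-0.006,-0.018,0],[0,0,0],0.03],[[-0.012,-0.036,0],[0,0,0],0.03],[[-0.02,-0.054,0],[0,0,0],0.03],[[-0.024,-0.06,0],[0,0,0],0.03],[[-0.024,-0.06,0],[0,0,0],0.03]]'

```text
time_s: 5.08
tool_pos: [0.405, 0.426, 0.0174]
tool_rot: [-180.0, 0.0, 17.0]
force: [0.0, 0.0, -0.8]
grip_width: 0.0399
```

```bash
python3 - <<'E'
from cell import env
import cv2
for n in ["scene","side"]:
    c=env.read_camera(n); cv2.imwrite(f"pics/{n}3.png",c["pixels"][:,:,::-1])
o=env.get_obs();print(o["tool_pos"],o["force"],o["grip_width"])
E
```

```text
[0.40764434 0.42352158 0.01734948] [ 0.01659968 -0.05235277 -0.94191088] 0.039988850751953076
```

View pics/scene3.png

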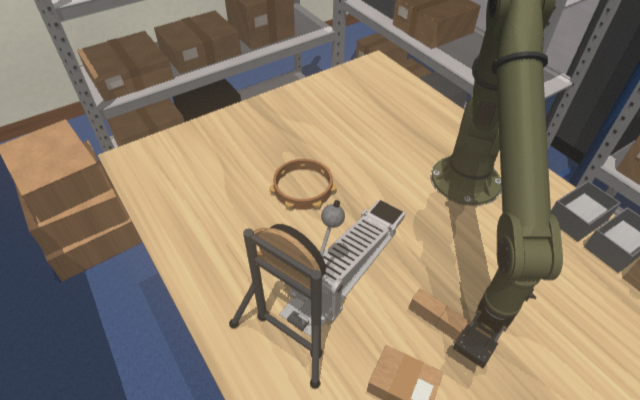

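View pics/side3.png

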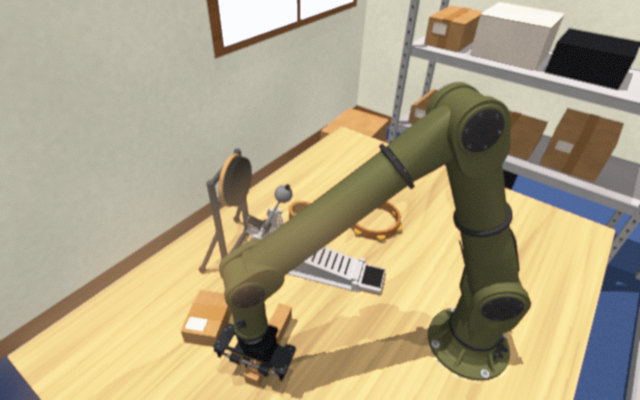

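The bar is fully out, running from scene (412,297) to (465,335), roughly 150 mm from the pedal. Releasing and retreating upward.

>>> send_rows --steps '[[[0,0,0.003],[0,0,0],0.04],[[0,0,0.003],[0,0,0],0.05],[[0,0,0.003],[0,0,0],0.065],[[0,0,0.003],[0,0,0],0.085],[[0,0,0.003],[0,0,0],0.085]]'

```text
time_s: 5.6
tool_pos: [0.4072, 0.4245, 0.0146]
tool_rot: [-180.0, -0.0, 16.8]
force: [-0.2, 0.2, -1.0]
grip_width: 0.0591
```

>>> send_rows --steps '[[[0,0,0],[0,0,0],0.085],[[0,0,0],[0,0,0],0.085],[[0,0,-0.01],[0,0,0],0.085],[[0,0,-0.03],[0,0,0],0.085],[[0,0,-0.06],[0,0,0],0.085]]'

```text
time_s: 6.02
tool_pos: [0.4052, 0.4232, 0.0733]
tool_rot: [179.9, 0.3, 16.9]
force: [0.5, 0.3, 0.4]
grip_width: 0.0841
```

>>> send_rows --steps '[[[0,0,-0.03],[0,0,0],0.085],[[0,0,-0.06],[0,0,0],0.085],[[0,0,-0.09],[0,0,0],0.085],[[0,0,-0.12],[0,0,0],0.085],[[0,0,-0.15],[0,0,0],0.085]]'

```text
time_s: 6.43
tool_pos: [0.4065, 0.4247, 0.2271]
tool_rot: [-180.0, -0.1, 16.9]
force: [0.6, 1.0, 0.4]
grip_width: 0.0851
```

```bash
python3 - <<'E'
from cell import env
import cv2,pickle
for n in ["scene","wrist"]:
    c=env.read_camera(n); cv2.imwrite(f"pics/{n}4.png",c["pixels"][:,:,::-1]); pickle.dump(c,open(n+"4.pkl","wb"))
o=env.get_obs();print(o["tool_pos"],o["tool_rot"],o["force"],o["grip_width"])
E
```

```text
[0.40860356 0.42740907 0.23166685] [-179.70326928   -0.57232034   16.86567815] [-0.34902344  0.0602964   0.2305352 ] 0.0849164631868092
```

View pics/scene4.png

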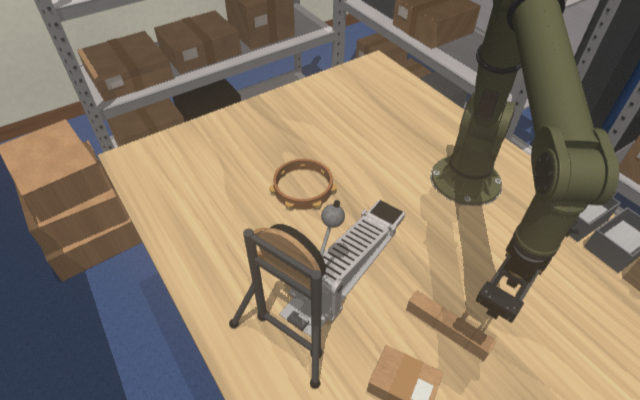

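View pics/wrist4.png

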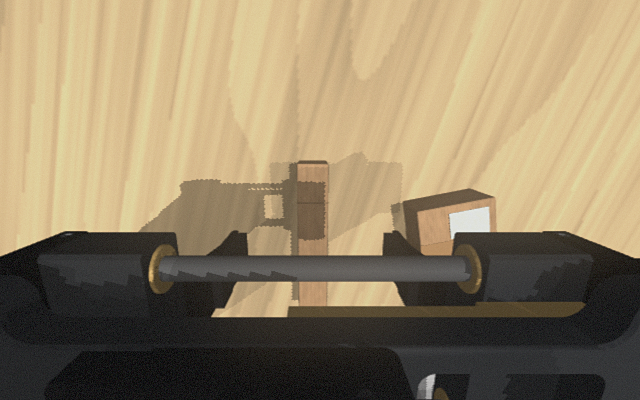

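Bar lies flat on the bench, released, from about scene (412,297) to (490,350), clear of the pedal and carton. Now planning the move over the press spot with fingers closed, the narrow side fore-aft and a slight lean toward the heel.

```bash
cat > plan.py <<'E'
from h import *
from scipy.spatial.transform import Slerp
o=np.array([.368,-.0048]);a=np.radians(20.1);ex=np.r_[np.cos(a),np.sin(a),0];ey=np.r_[-ex[1],ex[0],0];ez=np.r_[0,0,1.]
P=lambda x,y,z:np.r_[o,0]+x*ex+y*ey+z*ez
def Rpress(t):
    y=ex*np.cos(t)+ez*np.sin(t); z=ex*np.sin(t)-ez*np.cos(t); return R.from_matrix(np.stack([ey,y,z],1))
def rows(p0,R0,p1,R1,n,g):
    S=Slerp([0,1],R.concatenate([R0,R1])); out=[]; fr=np.arange(1,n+1)/n
    for c in range(n//5):
        pb=p0+(p1-p0)*(c*5/n); Rb=S(c*5/n)
        L=[]
        for k in range(5):
            f=(c*5+k+1)/n
            sh=Rb.inv().apply(p0+(p1-p0)*f-pb); tv=(Rb.inv()*S(f)).as_rotvec()
            L.append([sh.round(4).tolist(),tv.round(4).tolist(),g])
        print(L)
E
python3 - <<'E'
from plan import *
from cell import env
ob=env.get_obs(); print(ob["tool_pos"],ob["tool_rot"],ob["qpos"].round(1))
R0=R.from_euler('xyz',[180,0,np.degrees(.294)],degrees=True)
rows(np.array([.4068,.425,.2265]),R0,P(.12,0,.28),Rpress(.15),15,0.0)
print(P(.12,0,.28),P(.148,0,.07))
E
```

```text
[0.40860356 0.42740907 0.23166685] [-179.70326928   -0.57232034   16.86567815] [-31.1  11.6 -20.5  91.1   4.2  77.4 -35.2]
[[[-0.0028, 0.0262, -0.0036], [-0.0077, 0.0081, -0.1083], 0.0], [[-0.0056, 0.0524, -0.0071], [-0.0154, 0.0163, -0.2166], 0.0], [[-0.0084, 0.0787, -0.0107], [-0.0231, 0.0244, -0.3249], 0.0], [[-0.0112, 0.1049, -0.0143], [-0.0307, 0.0325, -0.4331], 0.0], [[-0.014, 0.1311, -0.0178], [-0.0384, 0.0407, -0.5414], 0.0]]
[[[-0.0158, 0.0212, -0.003], [-0.0077, 0.0081, -0.1083], 0.0], [[-0.0316, 0.0424, -0.006], [-0.0154, 0.0163, -0.2166], 0.0], [[-0.0474, 0.0636, -0.0091], [-0.0231, 0.0244, -0.3249], 0.0], [[-0.0633, 0.0847, -0.0121], [-0.0307, 0.0325, -0.4331], 0.0], [[-0.0791, 0.1059, -0.0151], [-0.0384, 0.0407, -0.5414], 0.0]]
[[[-0.0244, 0.0102, -0.0032], [-0.0077, 0.0081, -0.1083], 0.0], [[-0.0488, 0.0203, -0.0065], [-0.0154, 0.0163, -0.2166], 0.0], [[-0.0731, 0.0305, -0.0097], [-0.0231, 0.0244, -0.3249], 0.0], [[-0.0975, 0.0406, -0.013], [-0.0307, 0.0325, -0.4331], 0.0], [[-0.1219, 0.0508, -0.0162], [-0.0384, 0.0407, -0.5414], 0.0]]
[0.48069131 0.03643916 0.28      ] [0.50698595 0.04606163 0.07      ]
```

>>> send_rows --steps '[[[-0.003,0.026,-0.004],[-0.008,0.008,-0.108],0.0],[[-0.006,0.052,-0.007],[-0.015,0.016,-0.217],0.0],[[-0.008,0.079,-0.011],[-0.023,0.024,-0.325],0.0],[[-0.011,0.105,-0.014],[-0.031,0.033,-0.433],0.0],[[-0.014,0.131,-0.018],[-0.038,0.041,-0.541],0.0]]'

```text
time_s: 6.95
tool_pos: [0.4311, 0.2941, 0.2427]
tool_rot: [177.3, -1.6, 48.2]
force: [0.5, -0.5, 0.4]
grip_width: 0.0595
```

>>> send_rows --steps '[[[-0.016,0.021,-0.003],[-0.008,0.008,-0.108],0.0],[[-0.032,0.042,-0.006],[-0.015,0.016,-0.217],0.0],[[-0.047,0.064,-0.009],[-0.023,0.024,-0.325],0.0],[[-0.063,0.085,-0.012],[-0.031,0.033,-0.433],0.0],[[-0.079,0.106,-0.015],[-0.038,0.041,-0.541],0.0]]'

```text
time_s: 7.37
tool_pos: [0.4558, 0.1646, 0.2606]
tool_rot: [174.1, -1.7, 79.3]
force: [0.2, 0.3, -0.9]
grip_width: 0.0265
```

```bash
python3 - <<'E'
from plan import *
from cell import env
o=env.get_obs();print(o["time_s"],o["tool_pos"],o["tool_rot"],o["force"],o["qpos"].round(1))
E
```

```text
7.3667 [0.45577437 0.16460377 0.26064443] [174.08360803  -1.68781134  79.32609775] [ 0.19246841  0.28461474 -0.88927704] [-14.5  -7.1  -9.2 106.8   0.8  74.4  55.4]
```

>>> send_rows --steps '[[[-0.024,0.01,-0.003],[-0.008,0.008,-0.108],0.0],[[-0.049,0.02,-0.006],[-0.015,0.016,-0.217],0.0],[[-0.073,0.03,-0.01],[-0.023,0.024,-0.325],0.0],[[-0.098,0.041,-0.013],[-0.031,0.033,-0.433],0.0],[[-0.122,0.051,-0.016],[-0.038,0.041,-0.541],0.0]]'

```text
time_s: 7.78
tool_pos: [0.4806, 0.0347, 0.2783]
tool_rot: [171.3, -0.0, 110.4]
force: [-0.0, 0.3, -0.1]
grip_width: 0.0013
```

```bash
python3 - <<'E'
from plan import *
from cell import env
for n in ["scene","side"]:
    c=env.read_camera(n); cv2.imwrite(f"pics/{n}5.png",cv2.resize(c["pixels"][100:320,180:440,::-1],None,fx=2.7,fy=2.7))
o=env.get_obs();print(o["time_s"],o["tool_pos"],o["tool_rot"],o["force"],o["qpos"].round(1))
p=o["tool_pos"]; w=p-P(0,0,0); print("pedal",w@ex,w@ey,p[2]); Rt=R.from_euler('xyz',o["tool_rot"],degrees=True)
print("to press above", Rt.inv().apply(P(.147,0,.11)-p), (Rt.inv()*Rpress(.15)).as_rotvec())
E
```

```text
7.8833 [0.48139708 0.03070142 0.27865888] [1.71328977e+02 8.96119263e-03 1.09735086e+02] [ 0.28947925  0.64125523 -0.43058053] [-10.1 -10.1   4.3 107.6  -1.4  74.1 104.2]
pedal 0.11869095019772398 -0.0056308284454097 0.2786588846428121
to press above [0.00583739 0.00252244 0.17099266] [ 0.00133739  0.00111061 -0.00627332]
```

View pics/scene5.png

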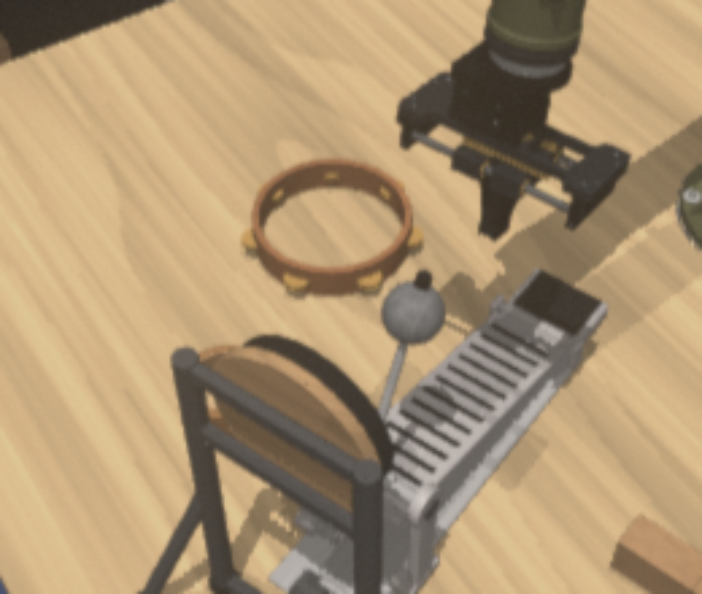

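View pics/side5.png

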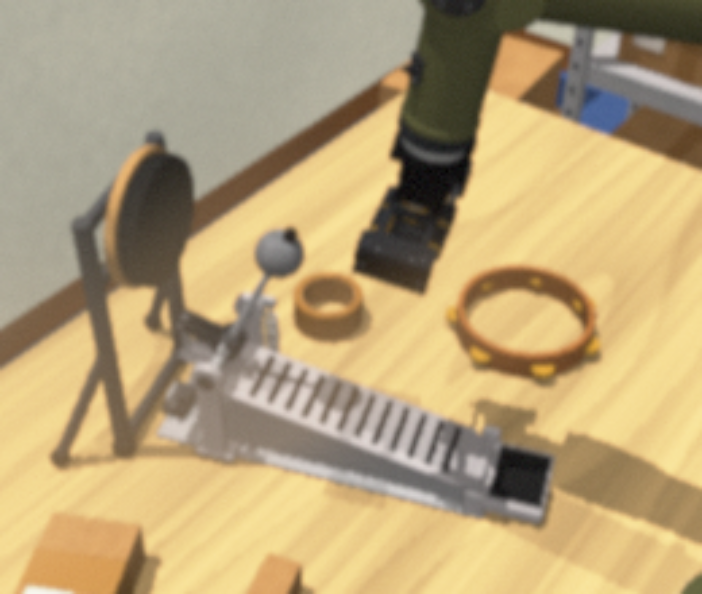

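The gripper is over the heel half of the board, narrow fore-aft and leaning back, with the ball well in front. Descending along the tool axis.

>>> send_rows --steps '[[[0,0,0.025],[0,0,0],0.0],[[0,0.001,0.05],[0,0,0],0.0],[[0,0.002,0.08],[0,0,0],0.0],[[0,0.002,0.11],[0,0,0],0.0],[[0,0.002,0.14],[0,0,0],0.0]]'

```text
time_s: 8.3
tool_pos: [0.5022, 0.0452, 0.1387]
tool_rot: [171.4, -0.1, 110.0]
force: [0.5, -0.2, -0.7]
grip_width: 0.0008
```

>>> send_rows --steps '[[[0,0,0.015],[0,0,0],0.0],[[0,0,0.025],[0,0,0],0.0],[[0,0,0.035],[0,0,0],0.0],[[0,0,0.035],[0,0,0],0.0],[[0,0,0.035],[0,0,0],0.0]]'

```text
time_s: 8.72
tool_pos: [0.5075, 0.0463, 0.1055]
tool_rot: [171.4, -0.1, 110.0]
force: [-1.9, 0.9, -0.0]
grip_width: 0.0005
```

```bash
python3 - <<'E'
from plan import *
from cell import env
for n in ["scene","side"]:
    c=env.read_camera(n); cv2.imwrite(f"pics/{n}6.png",cv2.resize(c["pixels"][100:320,180:440,::-1],None,fx=2.7,fy=2.7))
o=env.get_obs();print(o["time_s"],o["tool_pos"],o["tool_rot"],o["force"],o["qpos"].round(1))
p=o["tool_pos"]; w=p-P(0,0,0); print("pedal",w@ex,w@ey,p[2]); Rt=R.from_euler('xyz',o["tool_rot"],degrees=True)
print("to press", Rt.inv().apply(P(.147,0,.07)-p), (Rt.inv()*Rpress(.15)).as_rotvec())
E
```

```text
8.8167 [0.50810687 0.04611132 0.10638119] [ 1.71280569e+02 -5.91547054e-02  1.10025158e+02] [-0.23109084  0.50030038 -0.09256626] [-10.6   0.6   3.9 118.1  -2.6  52.8 104.8]
pedal 0.14906972770191998 -0.0003385617946900718 0.10638119051258255
to press [ 0.0002983  -0.00756154  0.03564721] [ 0.00218346 -0.00082407 -0.00144675]
```

View pics/scene6.png

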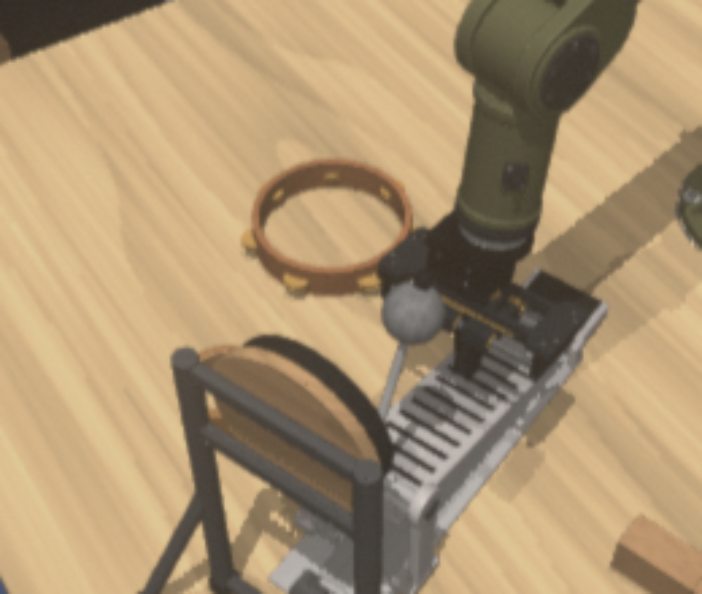

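View pics/side6.png

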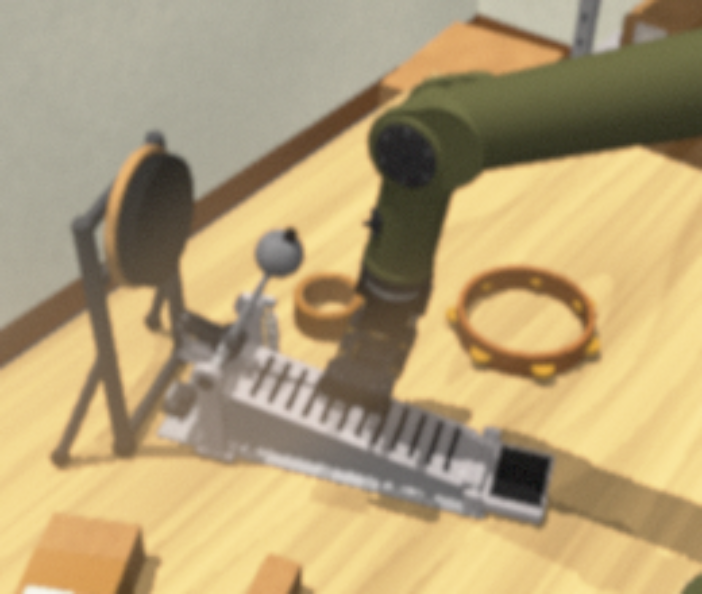

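Good clearance to the ball, and the fingers are over the middle line. Moving straight down now (world −z = tool (0, −0.15, 0.99)), slowing before contact.

>>> send_rows --steps '[[[0,-0.001,0.007],[0,0,0],0.0],[[0,-0.002,0.014],[0,0,0],0.0],[[0,-0.003,0.021],[0,0,0],0.0],[[0,-0.004,0.027],[0,0,0],0.0],[[0,-0.005,0.031],[0,0,0],0.0]]'

```text
time_s: 9.23
tool_pos: [0.5062, 0.0458, 0.0723]
tool_rot: [171.5, -0.1, 110.0]
force: [0.6, -0.7, 0.1]
grip_width: 0.0004
```

>>> send_rows --steps '[[[0,0,0.001],[0,0,0],0.0],[[0,0,0.002],[0,0,0],0.0],[[0,0,0.003],[0,0,0],0.0],[[0,0,0.004],[0,0,0],0.0],[[0,-0.001,0.005],[0,0,0],0.0]]'

```text
time_s: 9.65
tool_pos: [0.5078, 0.0461, 0.0695]
tool_rot: [171.3, -0.1, 110.0]
force: [-0.1, 1.2, 5.7]
grip_width: 0.0005
```

>>> send_rows --steps '[[[0,0,0.001],[0,0,0],0.0],[[0,0,0.002],[0,0,0],0.0],[[0,0,0.003],[0,0,0],0.0],[[0,0,0.004],[0,0,0],0.0],[[0,-0.001,0.005],[0,0,0],0.0]]'

```text
time_s: 10.07
tool_pos: [0.5086, 0.0464, 0.0653]
tool_rot: [171.1, -0.1, 110.0]
force: [1.0, 1.7, 5.8]
grip_width: 0.0008
```

>>> send_rows --steps '[[[0,0,0.001],[0,0,0],0.0],[[0,0,0.002],[0,0,0],0.0],[[0,0,0.003],[0,0,0],0.0],[[0,0,0.004],[0,0,0],0.0],[[0,-0.001,0.005],[0,0,0],0.0]]'

```text
time_s: 10.48
tool_pos: [0.5093, 0.0467, 0.061]
tool_rot: [171.0, -0.0, 110.0]
force: [1.7, 1.4, 9.4]
grip_width: 0.0005
```

>>> send_rows --steps '[[[0,0,0.001],[0,0,0],0.0],[[0,0,0.002],[0,0,0],0.0],[[0,0,0.003],[0,0,0],0.0],[[0,0,0.003],[0,0,0],0.0],[[0,0,0.003],[0,0,0],0.0]]'

```text
time_s: 10.9
tool_pos: [0.5098, 0.0469, 0.0582]
tool_rot: [171.0, -0.0, 110.0]
force: [-0.2, 0.7, 9.2]
grip_width: 0.0006
```

```bash
python3 - <<'E'
from plan import *
from cell import env
for n in ["scene","side"]:
    c=env.read_camera(n); cv2.imwrite(f"pics/{n}7.png",cv2.resize(c["pixels"][100:320,180:440,::-1],None,fx=2.7,fy=2.7))
o=env.get_obs();print(o["time_s"],o["tool_pos"],o["tool_rot"],o["force"])
p=o["tool_pos"]; w=p-P(0,0,0); print("pedal",w@ex,w@ey,p[2])
E
```

```text
11.0 [0.50981678 0.0468575  0.05827984] [ 1.71005978e+02 -3.77058624e-02  1.10048107e+02] [0.14296689 1.46438546 8.61374432]
pedal 0.15093192154962054 -0.0002254524154009993 0.05827983697115127
```

View pics/side7.png

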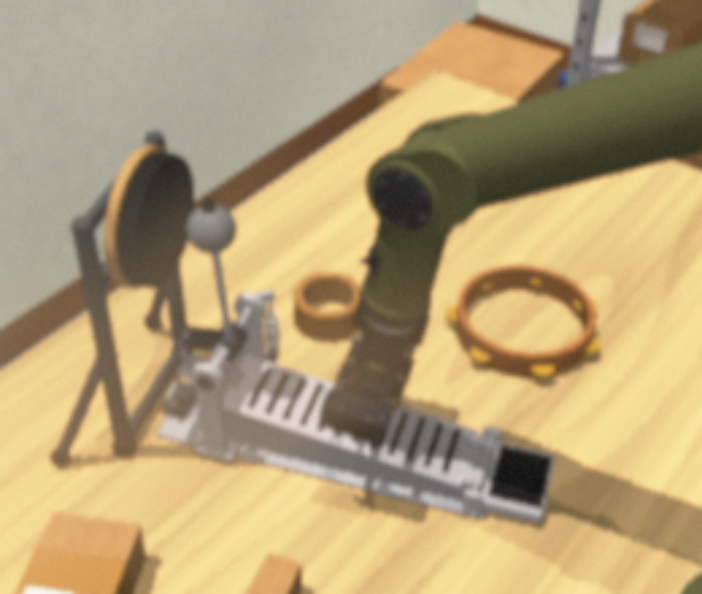

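The beater has swung upright and is nearly at the pad (ball at crop (211,228), pad edge at ~193). A few more mm, slowly.

>>> send_rows --steps '[[[0,0,0.001],[0,0,0],0.0],[[0,0,0.002],[0,0,0],0.0],[[0,0,0.002],[0,0,0],0.0],[[0,0,0.002],[0,0,0],0.0],[[0,0,0.002],[0,0,0],0.0]]'

```text
time_s: 11.42
tool_pos: [0.51, 0.047, 0.0563]
tool_rot: [171.0, -0.0, 110.1]
force: [0.4, 1.6, 10.3]
grip_width: 0.0005
```

>>> send_rows --steps '[[[0,0,0.001],[0,0,0],0.0],[[0,0,0.002],[0,0,0],0.0],[[0,0,0.002],[0,0,0],0.0],[[0,0,0.002],[0,0,0],0.0],[[0,0,0.002],[0,0,0],0.0]]'

```text
time_s: 11.83
tool_pos: [0.5103, 0.047, 0.0548]
tool_rot: [171.0, -0.0, 110.0]
force: [-2.4, 1.0, 13.2]
grip_width: 0.0006
```

>>> send_rows --steps '[[[0,0,0.0005],[0,0,0],0.0],[[0,0,0.001],[0,0,0],0.0],[[0,0,0.001],[0,0,0],0.0],[[0,0,0.001],[0,0,0],0.0],[[0,0,0.001],[0,0,0],0.0]]'

```text
time_s: 12.25
tool_pos: [0.5103, 0.047, 0.0547]
tool_rot: [171.0, -0.1, 110.0]
force: [-7.1, 0.6, 22.0]
grip_width: 0.0009
```

```bash
python3 - <<'E'
from plan import *
from cell import env
import time
C={}
for n in ["scene","side","wrist"]:
    C[n]=c=env.read_camera(n); cv2.imwrite(f"pics/{n}8.png",cv2.resize(c["pixels"][100:320,180:440,::-1],None,fx=2.7,fy=2.7) if n!="wrist" else c["pixels"][:,:,::-1])
    o=env.get_obs();print(o["time_s"],o["tool_pos"],o["force"])
c=C["side"];cv2.imwrite("pics/bz.png",cv2.resize(c["pixels"][140:220,200:290,::-1],None,fx=7,fy=7,interpolation=2))
# predicted ball centre when touching: beater 0.64-0.42=0.22 rad forward
print([proj(C[n],P(.315+.165*np.sin(.22),0,.14+.165*np.cos(.22))) for n in("scene","side")])
E
```

```text
12.3 [0.51034288 0.04701765 0.0546525 ] [-6.91146634 -0.07214852 21.92702511]
12.35 [0.51036642 0.04705685 0.0547013 ] [-5.9186501   0.13853168 22.25684098]
12.4 [0.51032605 0.04705374 0.05465307] [-6.68259102  0.19531638 22.64617506]
[array([305.44172611, 242.48960027]), array([250.52429781, 183.78237981])]
```

View pics/bz.png

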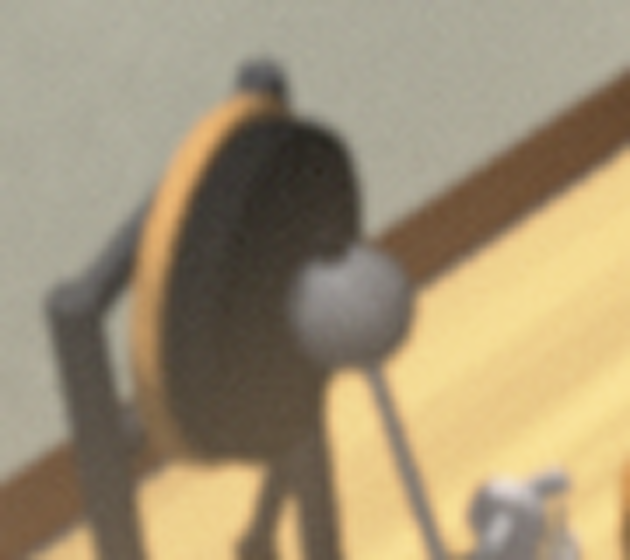

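View pics/scene8.png

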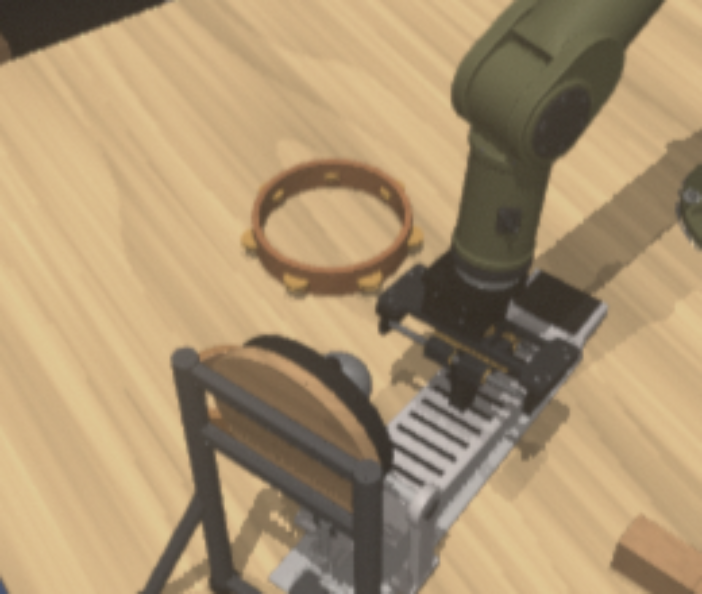

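The beater is on the pad: ball at side (250.1,183.9) against a predicted (250.5,183.8) for touch. The force has jumped to 22 N without further travel, so that is the stop. Easing back to about 16 N so it isn't forced.

>>> send_rows --steps '[[[0,0,-0.0003],[0,0,0],0.0],[[0,0,-0.0005],[0,0,0],0.0],[[0,0,-0.0005],[0,0,0],0.0],[[0,0,-0.0005],[0,0,0],0.0],[[0,0,-0.0005],[0,0,0],0.0]]'

```text
time_s: 12.82
tool_pos: [0.5103, 0.047, 0.0548]
tool_rot: [171.0, -0.1, 110.0]
force: [-3.8, 0.4, 17.1]
grip_width: 0.0005
```

>>> send_rows --steps '[[[0,0,0],[0,0,0],0.0],[[0,0,0],[0,0,0],0.0],[[0,0,0],[0,0,0],0.0],[[0,0,0],[0,0,0],0.0],[[0,0,0],[0,0,0],0.0]]'

```text
time_s: 13.23
tool_pos: [0.5103, 0.0471, 0.0547]
tool_rot: [171.0, -0.1, 110.0]
force: [-4.2, 0.6, 17.4]
grip_width: 0.0003
```

>>> send_rows --steps '[[[0,0,0],[0,0,0],0.0],[[0,0,0],[0,0,0],0.0],[[0,0,0],[0,0,0],0.0],[[0,0,0],[0,0,0],0.0],[[0,0,0],[0,0,0],0.0]]'

```text
time_s: 13.65
tool_pos: [0.5103, 0.047, 0.0547]
tool_rot: [171.0, -0.1, 110.0]
force: [-4.1, 0.6, 18.2]
grip_width: 0.0006
```

```bash
python3 - <<'E'
from plan import *
from cell import env
C={}
for n in ["scene","side"]:
    C[n]=c=env.read_camera(n); cv2.imwrite(f"pics/{n}9.png",c["pixels"][:,:,::-1])
    o=env.get_obs();print(o["time_s"],o["tool_pos"],o["force"])
c=C["side"];cv2.imwrite("pics/bz9.png",cv2.resize(c["pixels"][140:220,200:290,::-1],None,fx=7,fy=7,interpolation=2))
E
```

```text
13.7 [0.51030752 0.04704985 0.05472509] [-3.50110951e+00  1.00595446e-02  1.71489123e+01]
13.75 [0.5103306  0.04701716 0.05474254] [-3.91848512  0.18941519 17.38991727]
```

View pics/bz9.png

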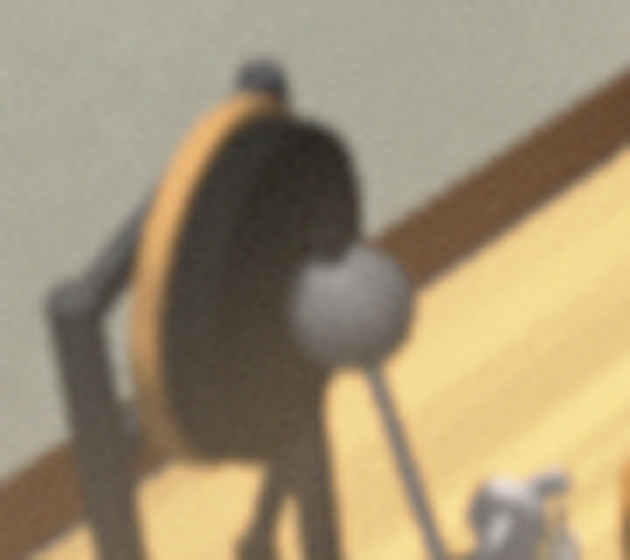

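View pics/side9.png

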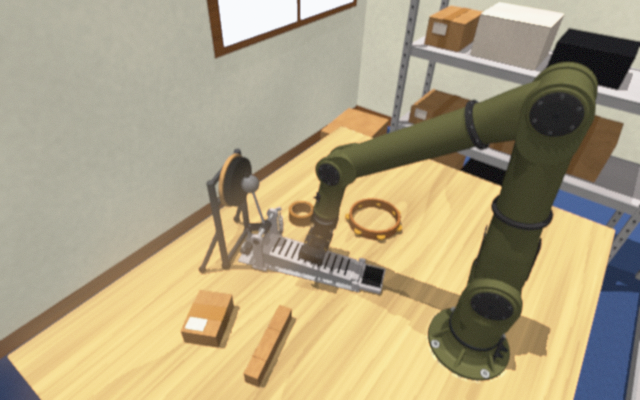

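The ball stays on the pad (side (250,184)) with a steady 17 N push. The bar lies clear on the bench from side (285,308) to (255,380), and the other things have not moved. Handing in.

```bash
python3 - <<'E'
from cell import env
print(env.sign_off())
E
```

```text
the job is handed in; nothing more can be done
None
```

I drew the packing bar out to the left and left it lying flat on the bench, released, roughly 14 cm clear of the pedal. I then pressed the footboard at the press spot with closed fingers until the beater met the practice pad, and handed the job in at about 14 s while still holding it there.

Last checks:
- **Beater:** the ball was at side-camera pixel (250.1, 183.9), against (250.5, 183.8) predicted for touching the pad. The fingertip height was 54.7 mm, about 15 mm below the released board.
- **Push:** steady at about 17–18 N downward. It briefly reached about 22 N at the hard stop, and I eased it back. About 4 N of sideways force remained on the tool.
- **Other things:** the carton, tape roll and tambourine look unmoved in the pictures; I did not measure them again.

One measurement disagreed with the description: the bar's outer end measured about 10 mm lower than it would lying level on the base plate. I took it as tipped down over the plate's edge. It came out without any noticeable resistance.

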